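# Fetch the stapler from behind the bottles

### The job

Get the stapler out from behind the bottle, the vase and the jar: first move all three of them off the oak stand onto the wooden side tray, then lay the stapler, right way up, in the middle of the small cork mat and lined up along it. After that put the bottle, the vase and the jar back upright on the stand, each on the same spot where it stood at the start. Tip none of them over, and leave the tape roll, the candle and the mouse where they are.

Things in the scene. Friction and masses are not known exactly. Their poses are not given: they have to be found in the camera images.
- bottle: loose green glass bottle, 152 mm tall, 0.25 kg: round body 48 mm across up to 80 mm, sloping shoulder, then a straight neck 26 mm across from 106 to 135 mm and a black cap 28 mm across from 135 to 152 mm. Origin: centre of the underside, z up. Starts upright on one of the stand's three cork discs (which one varies)
- vase: loose closed white ceramic bud vase, 125 mm tall, 0.28 kg: foot 46 mm across, belly 62 mm across at 30 to 52 mm, then a straight neck 36 mm across from 84 mm to the top. Origin: centre of the underside, z up. Starts upright on another of the cork discs
- jar: loose amber glass storage jar, a straight cylinder 58 mm across and 108 mm tall, its top 22 mm an aluminium lid of the same width (it stays on), 0.25 kg. Origin: centre of the underside, z up. Starts upright on the remaining cork disc
- stapler: loose black desk stapler lying right way up, 120 mm long, 45 mm tall, 0.22 kg: base plate 36 mm wide and 9 mm high, above it a level arm 30 mm wide from 23 to 44 mm high along almost the whole length (grip it across the arm). Origin: centre of the underside; x along its length to the nose, z up. It lies across the stand, behind the row of three
- stand: fixed low oak display stand, x -85 to +105 mm, y +-150 mm, front (-x) open. Origin: underside; floor top 12 mm above it. Back rail at x 95 to 105 mm, 45 mm high; side cheeks 8 mm thick at y = +-146 mm, from x = -10 mm back, 35 mm high. Three flush cork discs, 72 mm across, at x = -35 mm, y = -86, 0, +86 mm; each carries one container at the start, within 5 mm of its centre
- tray: fixed shallow brown wooden tray, the side area, 262 mm (x) by 116 mm (y), inside 252 by 106 mm, floor top 5 mm and rim top 12 mm above the desk, rim 5 mm thick. Origin: centre of the underside, x along its length. It is empty at the start; it lies to one side of the stand and the cork mat to the other (either way round)
- mat: fixed cork mat, 150 mm (x) by 76 mm (y), 3 mm thick. Origin: centre of the underside, x along its length. Empty at the start; the stapler belongs in its middle, along its length, nose to either end
- tape: bystander: loose white tape roll lying flat at the back corner of the stand, 44 mm across, 18 mm high. Origin: centre of the underside
- candle: bystander: loose candle in a white ceramic pot, 68 mm across, 60 mm tall, on the desk in front of the stand. Origin: centre of the underside
- mouse: bystander: loose grey computer mouse, 105 by 60 by 30 mm, on the desk in front of the stand. Origin: centre of the underside, x along its length
Things that resemble listed ones, but are neither listed nor needed, are in the scene too. Of the things that look like the mat, the smaller one is meant.

How it is judged (in metres and radians):
On the way, in this order (a step that is already met when the one before it is completed fails the run):
1. bottle, vase and jar all stand upright and released on the side tray (x of bottle in the frame of tray between -0.115 and 0.115 m and y of bottle in the frame of tray between -0.045 and 0.045 m and z of each of bottle, vase, jar in the frame of tray below 0.012 m and angle between each of bottle, vase, jar's own z axis and vertical below 0.1 rad and linear speed of each of bottle, vase, jar below 0.02 m/s and angular speed of each of bottle, vase, jar below 0.3 rad/s and contact force between the fingers and bottle below 0.5 N and x of vase in the frame of tray between -0.115 and 0.115 m and y of vase in the frame of tray between -0.045 and 0.045 m and contact force between the fingers and vase below 0.5 N and x of jar in the frame of tray between -0.115 and 0.115 m and y of jar in the frame of tray between -0.045 and 0.045 m and contact force between the fingers and jar below 0.5 N), for 0.2 s.
2. the stapler lies released in the middle of the cork mat, along it (horizontal distance between stapler and mat below 0.015 m and angle between the x axis of stapler and the x axis of mat, either way round below 0.2 rad and z of stapler in the frame of mat below 0.01 m and angle between stapler's own z axis and vertical below 0.1 rad and linear speed of stapler below 0.02 m/s and angular speed of stapler below 0.3 rad/s and contact force between the fingers and stapler below 0.5 N), for 0.2 s.
At the end, for the whole second after the job is handed in: bottle, vase and jar each stand upright (within 0.1 rad) and at rest within 15 mm of where they stood at the start, released; the stapler lies flat, released and at rest on the cork mat, its centre within 15 mm of the mat's centre and its length within 0.2 rad of the mat's, either way round (all of step 2 and distance of each of bottle, vase, jar from where it was at the start of the episode below 0.015 m and angle between each of bottle, vase, jar's own z axis and vertical below 0.1 rad and linear speed of each of bottle, vase, jar below 0.02 m/s and angular speed of each of bottle, vase, jar below 0.3 rad/s and contact force between the fingers and bottle below 0.5 N and contact force between the fingers and vase below 0.5 N and contact force between the fingers and jar below 0.5 N); the robot touches nothing.
It fails at once if the bottle, the vase or the jar is tipped over (angle between any of bottle, vase, jar's own z axis and vertical above 0.6 rad).
It fails at once if the tape roll, the candle or the mouse is moved more than 25 mm (distance of any of tape, candle, mouse from where it was at the start of the episode above 0.025 m).
It also fails if it takes over 144 s, if anything falls off the work surface, if the arm or the gripper's body presses on something with over 40 N, if the wrist force passes 120 N, or if a joint passes its speed limit or range.

### The arm

A 6-joint arm with a two-finger parallel gripper is mounted at the origin on the work surface. World frame = base frame: x ahead of the robot, y to its left, z up, the work surface at z = 0. Lengths are in mm, angles in rad, forces in N, time in s.
With the tool pointing down it reaches from about 425 to 950 mm from the base axis. Payload 3.5 kg.
Tool frame: the origin (TCP) lies between the finger pads; the fingertips stand 17 mm ahead of it and the grasp point (between the pads) lies 2 mm behind it; z points along the fingers, y is the line along which they close (so a half turn about z gives the same grasp; the last joint's range is limited). The gripper opens to 85 mm and grips with 20 to 120 N. Pads are 22 mm wide; open, the fingers measure 114 mm over their backs; the gripper's body (76 mm by 85 mm) begins 54 mm behind the grasp point. The pads swing forward as they close: fully open they stand 13 mm farther back than shut.
Start: joints at [-1.305, 0.286, 1.577, -0, 1.279, -0.15], TCP at [272.668, -617.461, 248.325] pointing down, gripper open.
Joint ranges: [-2.77, 2.77], [-0.9, 2.22], [0.21, 2.48], [-1.53, 4.67], [0.24, 2.81], [-2.84, 2.84]. Speed limits (rad/s): [2.79, 2.79, 3.14, 3.14, 3.14, 3.14].

### API

Orientations are given as a rotation vector (axis times angle).
In Python, from rig import telemetry, read_camera, manip gives the robot as it stands. The module is installed in compiled form; this text tells all that it offers.
- The arm moves only by the tool arm_command, never from a script. Its argument "targets" is a list of rows, each a list of 3 entries, a list of its own where there are three numbers: the shift along the tool's x, y, z each as a share of 2 cm, from -1 to 1, then the turn, a rotation vector about the tool's x, y, z each as a share of 10 degrees, from -1 to 1, then the opening, from -1 (shut) to 1 (fully open). A call has 1 to 20 rows; each row shifts and turns the commanded pose from where the row before left it, along the tool's axes as they then stand; what a row does not reach is not made up. A row lasts 1/8 s, in which the tool goes at most 62.5 mm and 10.7 degrees, less where a joint would pass 70% of its speed; a pose out of reach is approached as far as the arm can. A call with a number of a shift or a turn outside -1 to 1 is refused whole. A call with a gripper value outside its range is refused whole. The fingers move at their own pace and stop on an object; the grip force is fixed at half the most. Time passes only in rows, so rows that do not move let the fingers close. It gives the time, the measured TCP pose, the force, the opening and the grip force at its end, in the units of the state.
- telemetry.observe(): the state, without advancing time (a new reading comes with each control period).
- read_camera(name): name is "scene" or "top" or "wrist"; returns a dict with "image" (420x560x3 uint8, red, green, blue), "fx", "fy", "cx", "cy" (pixels), "k1" (the pictures are not rectified: a ray, as slopes to the right and down, at radius r is drawn at 1 + k1 r^2 times it, then the intrinsics apply), "rvec" (rotation vector, rad) and "tvec" (3), from world to camera coordinates, as OpenCV has them; the wrist camera has in their place "T_tool_cam" (4x4, takes a point from camera to tool coordinates, whose origin is the TCP and whose axes are the flange's). Camera axes: x right, y down, z forward; pixel columns grow to the right and rows downward; lengths in mm; the calibration is good to about 2 mm. A picture is of the moment at which its call begins: read the wrist's pose just before it. There is no depth.
- manip.sign_off(): hands the job in; it is judged then, once.
The state is a dict: "clock": time; "joint_positions": joint angles; "qd": joint speeds; "joint_efforts": joint torques, N m; "eef_pos": TCP position; "ee_rot": TCP orientation; "contact_force": force on the tool from outside, world axes, zero at the start; "torque": the same for the moment, N m; "opening": finger opening in mm; "gripper_force": force on a finger pad.
Only numpy, scipy, OpenCV 4.12 (cv2) and the standard library are available. Lean on these libraries where they do the work, as an engineer would, in place of code of your own. Each camera call takes 0.05 s, during which the arm holds its last target. There are 200 camera calls.

## Working session

There is one attempt and no reset: what is moved stays moved. The work goes in short steps, Python scripts to look and compute and a tool call to move; the robot and the scene stay as the last step left them, time stands still between calls to the robot, and variables do not carry over. Pictures are saved under pics/ and viewed, at most 14 in all, crops included, and the job is handed in when it is done.

Besides the shell and the picture viewer there is one more tool, called after "Emit:" in YAML: its name, and indented under it one key for each argument. arm_command: Moves the arm, as the interface text tells. Its arguments: {"type":"object","properties":{"targets":{"type":"array"}},"required":["targets"]}

```bash
mkdir -p pics
cat > h.py <<'E'
import numpy as np, cv2
from rig import telemetry, read_camera, manip
from scipy.spatial.transform import Rotation as R
def snap(name,fn):
    c=read_camera(name); np.save('pics/'+fn+'.npy',c,allow_pickle=True)
    cv2.imwrite('pics/'+fn+'.png',cv2.cvtColor(c['image'],cv2.COLOR_RGB2BGR)); return c
def load(fn): return np.load('pics/'+fn+'.npy',allow_pickle=True).item()
def ext(c,s=None):
    if 'rvec' in c: return R.from_rotvec(np.ravel(c['rvec'])).as_matrix(),np.ravel(c['tvec'])
    T=np.eye(4);T[:3,:3]=R.from_rotvec(s['ee_rot']).as_matrix();T[:3,3]=s['eef_pos']
    M=np.linalg.inv(T@c['T_tool_cam']); return M[:3,:3],M[:3,3]
def proj(c,P,s=None):
    A,t=ext(c,s); p=np.atleast_2d(P)@A.T+t; q=p[:,:2]/p[:,2:]; q=q*(1+c['k1']*(q**2).sum(1,keepdims=True))
    return q*[c['fx'],c['fy']]+[c['cx'],c['cy']]
def back(c,uv,z,s=None):
    A,t=ext(c,s); d=(np.atleast_2d(uv)-[c['cx'],c['cy']])/[c['fx'],c['fy']]; q=d.copy()
    for _ in range(30): q=d/(1+c['k1']*(q**2).sum(1,keepdims=True))
    r=np.c_[q,np.ones(len(q))]@A; o=-A.T@t
    return o+r*((z-o[2])/r[:,2])[:,None]
E
python3 - <<'E'
from h import *
s=telemetry.observe(); print(s)
for n in('top','scene'):
    c=snap(n,n+'0'); A,t=ext(c); print(n,-A.T@t,c['fx'],c['k1'])
E
```

```text
{'clock': 0.0, 'joint_positions': array([-1.30501810e+00,  2.87196887e-01,  1.57820463e+00,  2.25083396e-05,
        1.27858710e+00, -1.49995661e-01]), 'qd': array([ 0.00036532,  0.00038349, -0.00027142, -0.00159396, -0.00093597,
        0.00114046]), 'joint_efforts': array([ 1.29592217e-04, -4.05975509e+01, -2.92626160e+01, -1.59426963e-04,
        5.80521708e-03, -1.12539541e-05]), 'eef_pos': array([ 272.4995281 , -616.867702  ,  246.91135309]), 'ee_rot': array([-3.07161215e+00, -6.47898168e-01,  1.83827090e-04]), 'contact_force': array([ 0.67239575,  0.58456996, -0.23057976]), 'torque': array([-0.05116536,  0.00610026, -0.05647781]), 'gripper_force': 0.0, 'opening': 84.90287149364985}
top [ 367.37692997   22.61963164 1308.19209352] 467.7916200518882 -0.08971625371403609
scene [1098.92171877  751.9301713   812.61616664] 501.5098233604973 -0.012799555431444492
```

View pics/top0.png

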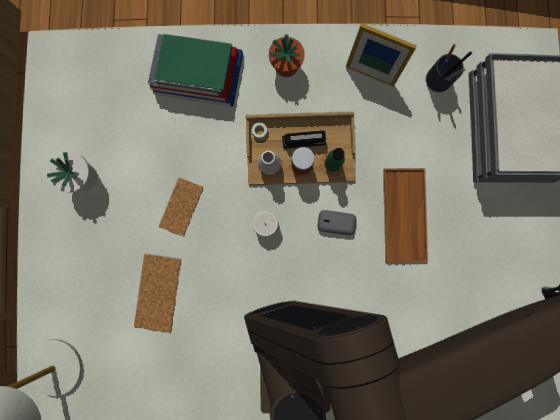

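View pics/scene0.png

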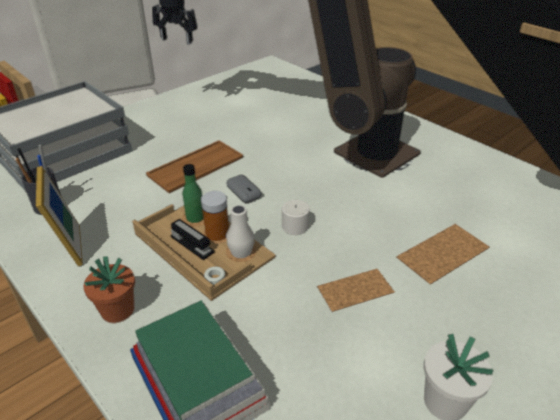

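Top view: stand around (301,150) with vase (268,160), jar (303,158) and bottle (335,158), stapler (304,139), tape (260,131). The candle is at (265,224), the mouse at (337,223) and the tray at (405,216). There are two cork mats: A (181,207), about 27x55 px, and B (158,293), about 38x75 px. A is the smaller, so it should be the one meant. I'll check its size in numbers and in an enlarged crop.

Run:
```python
from h import *
c=load('top0'); im=cv2.cvtColor(c['image'],cv2.COLOR_RGB2BGR)
cv2.imwrite('pics/crop1.png',cv2.resize(im[100:270,150:440],None,fx=2.75,fy=2.75,interpolation=cv2.INTER_CUBIC))
hsv=cv2.cvtColor(im,cv2.COLOR_BGR2HSV)
m=((hsv[...,1]>70)&(hsv[...,0]<25)).astype(np.uint8)
n,l,st,ce=cv2.connectedComponentsWithStats(m)
for nm,p,z in(('A',(181,207),3),('B',(158,293),3),('tray',(405,216),12)):
    k=l[p[1],p[0]]; ct=max(cv2.findContours((l==k).astype(np.uint8),0,2)[0],key=cv2.contourArea).reshape(-1,2)
    w=back(c,ct,z)[:,:2].astype(np.float32); print(nm,cv2.minAreaRect(w))
print('stand pts',back(c,[(247,115),(354,113),(250,186),(355,184)],[57-12,45,12,12]) if 0 else [back(c,[p],z)[0].round(1) for p,z in(((247,115),45),((354,113),45),((250,186),12),((355,184),12))])
```

```text
A ((472.12542724609375, 319.0825500488281), (76.88092041015625, 149.75535583496094), 67.91928100585938)
B ((230.607177734375, 384.9858703613281), (106.18464660644531, 207.7139434814453), 82.08892059326172)
tray ((445.5213928222656, -310.09271240234375), (263.5896301269531, 117.51122283935547), 0.4883787930011749)
stand pts [array([720.7, 128.9,  45. ]), array([ 725. , -166.1,   45. ]), array([527.7, 122.8,  12. ]), array([ 531.9, -170.3,   12. ])]
```

View pics/crop1.png

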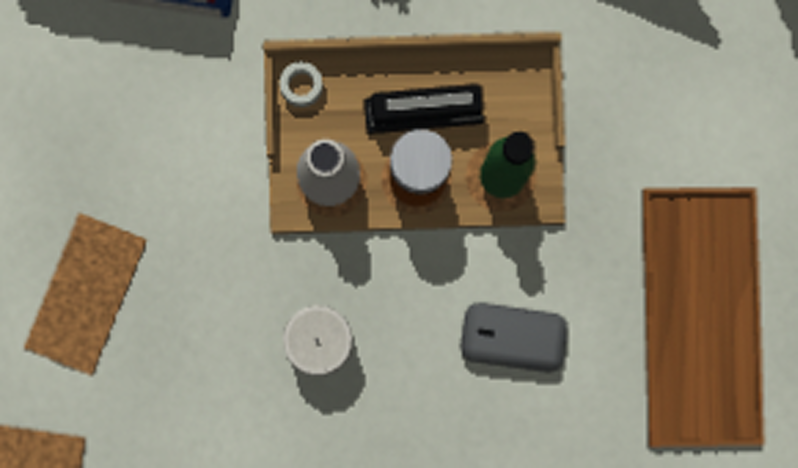

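Mat A measures 150x77 mm, so it fits the described mat (B is 208x106). The crop shows mat A whole at crop (85,294), the tray empty at (703,318), and the order on the stand as vase, jar, bottle from left to right. Next I'll locate the container tops and the stapler in both cameras and overlay the models as a check.

Run:
```python
from h import *
t=load('top0'); s=load('scene0')
it=[('bottle',(338.4,153.8),(189,168),164,14),('jar',(302.7,158.2),(214.5,199),120,29),('vase',(268.2,157.1),(239,211),137,18)]
f=lambda c:cv2.cvtColor(c['image'],cv2.COLOR_RGB2BGR)
K=4
def crop(c,x,y,w,h): return cv2.resize(f(c)[y:y+h,x:x+w],None,fx=K,fy=K,interpolation=cv2.INTER_CUBIC)
o={'t':(240,105),'s':(130,155)}; a=crop(t,240,105,125,90); b=crop(s,130,155,150,140)[:, :]
a1=np.linspace(0,2*np.pi,60)
def draw(img,c,off,P):
    q=((proj(c,P)-off+0.5)*K-0.5).round().astype(int); cv2.polylines(img,[q],True,(0,255,255),1)
for n,p,q,z,r in it:
    wt=back(t,[p],z)[0]; ws=back(s,[q],z)[0]; print(n,wt.round(1),ws.round(1))
    P0=wt
    for c,img,off in((t,a,o['t']),(s,b,o['s'])):
        for zz,rr in((z,r),(12,{'bottle':24,'jar':29,'vase':23}[n])): draw(img,c,off,np.c_[P0[0]+rr*np.cos(a1),P0[1]+rr*np.sin(a1),0*a1+zz])
# stapler arm top outline, dark seg
hsv=cv2.cvtColor(f(t),cv2.COLOR_BGR2HSV); m=np.zeros((420,560),np.uint8); m[125:152,280:330]=(hsv[125:152,280:330,2]<60)
m=cv2.morphologyEx(m,cv2.MORPH_CLOSE,np.ones((7,7)))
ct=max(cv2.findContours(m,0,2)[0],key=cv2.contourArea).reshape(-1,2)
w=back(t,ct,50)[:,:2].astype(np.float32); print('stapler',cv2.minAreaRect(w))
(cx,cy),_,_=cv2.minAreaRect(w)
for yaw in (93,):
  u=np.array([np.cos(np.radians(yaw)),np.sin(np.radians(yaw))]);v=np.array([-u[1],u[0]])
  for c,img,off in((t,a,o['t']),(s,b,o['s'])):
    for zz,hw in((56,15),(12,18)): draw(img,c,off,np.array([[*(np.array([cx,cy])+i*60*u+j*hw*v),zz] for i,j in((1,1),(1,-1),(-1,-1),(-1,1))]))
H=max(a.shape[0],b.shape[0]); out=np.zeros((H,a.shape[1]+b.shape[1],3),np.uint8); out[:a.shape[0],:a.shape[1]]=a; out[:b.shape[0],a.shape[1]:]=b
cv2.imwrite('pics/ov.png',cv2.resize(out,None,fx=.72,fy=.72,interpolation=cv2.INTER_AREA))
```

```text
bottle [ 588.1 -107.7  164. ] [ 593.1 -100.7  164. ]
jar [585.4 -20.8 120. ] [589.3 -14.3 120. ]
vase [585.6  67.1 137. ] [589.1  74.7 137. ]
stapler ((650.4161987304688, -26.80461883544922), (41.41194152832031, 116.43711853027344), 5.002962589263916)
```

View pics/ov.png

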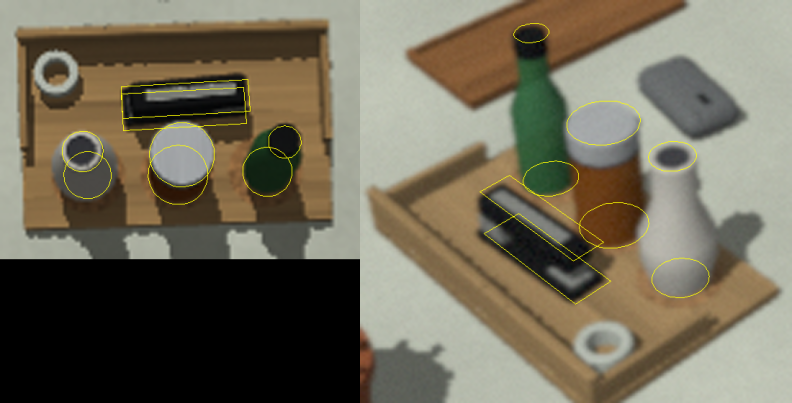

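The overlay agrees to about 5 mm between the two cameras. Top centres by crop pixel in the left panel are vase (82,152), jar (180,153) and bottle (285,141). The stapler lies along y, about 5 mm further back than the rectangle I drew. I'll turn the tool so it closes along world x, then travel to the bottle.

Emit:
arm_command:
  targets:
    - [[0, 0, 0], [0, 0, -0.946], 1]
    - [[0, 0, 0], [0, 0, -0.946], 1]
    - [[0, 0, 0], [0, 0, -0.946], 1]
    - [[0, 0, 0], [0, 0, -0.946], 1]
    - [[0, 0, 0], [0, 0, -0.946], 1]
    - [[0, 0, 0], [0, 0, -0.946], 1]
    - [[0, 0, 0], [0, 0, -0.946], 1]
    - [[1, 0.62, 0], [0, 0, 0], 1]
    - [[1, 0.62, 0], [0, 0, 0], 1]
    - [[1, 0.62, 0], [0, 0, 0], 1]
    - [[1, 0.62, 0], [0, 0, 0], 1]
    - [[1, 0.62, 0], [0, 0, 0], 1]
    - [[1, 0.62, 0], [0, 0, 0], 1]
    - [[1, 0.62, 0], [0, 0, 0], 1]
    - [[1, 0.62, 0], [0, 0, 0], 1]
    - [[1, 0.62, 0], [0, 0, 0], 1]
    - [[1, 0.62, 0], [0, 0, 0], 1]
    - [[1, 0.62, 0], [0, 0, 0], 1]
    - [[1, 0.62, 0], [0, 0, 0], 1]
    - [[1, 0.62, 0], [0, 0, 0], 1]

```text
clock: 2.6
eef_pos: [434.4, -356.0, 248.3]
ee_rot: [2.221, 2.222, -0.0]
contact_force: [0.7, -0.1, -0.4]
opening: 85.5
gripper_force: 0.0
```

Emit:
arm_command:
  targets:
    - [[0.965, 0.598, 0], [0, 0, 0], 1]
    - [[0.965, 0.598, 0], [0, 0, 0], 1]
    - [[0.965, 0.598, 0], [0, 0, 0], 1]
    - [[0.965, 0.598, 0], [0, 0, 0], 1]
    - [[0.965, 0.598, 0], [0, 0, 0], 1]
    - [[0.965, 0.598, 0], [0, 0, 0], 1]
    - [[0.965, 0.598, 0], [0, 0, 0], 1]
    - [[0.965, 0.598, 0], [0, 0, 0], 1]
    - [[0.965, 0.598, 0], [0, 0, 0], 1]
    - [[0.965, 0.598, 0], [0, 0, 0], 1]
    - [[0.965, 0.598, 0], [0, 0, 0], 1]
    - [[0.965, 0.598, 0], [0, 0, 0], 1]
    - [[0.965, 0.598, 0], [0, 0, 0], 1]
    - [[0, 0, 0], [0, 0, 0], 1]

```text
clock: 4.35
eef_pos: [589.4, -104.5, 248.2]
ee_rot: [-2.218, -2.225, 0.0]
contact_force: [-1.0, 0.7, -0.2]
opening: 85.7
gripper_force: 0.0
```

Run:
```python
from h import *
s=telemetry.observe(); c=snap('wrist','w1'); np.save('pics/w1s.npy',s,allow_pickle=True); print(s['eef_pos'],c['T_tool_cam'].round(3))
img=cv2.cvtColor(c['image'],cv2.COLOR_RGB2BGR); a1=np.linspace(0,2*np.pi,60)
for p,z,r in(((590,-105),164,14),((587,-18),120,29),((587,70),137,18)):
    q=proj(c,np.c_[p[0]+r*np.cos(a1),p[1]+r*np.sin(a1),0*a1+z],s); print(q.mean(0)); cv2.polylines(img,[q.round().astype(int)],True,(0,255,255),1)
cv2.imwrite('pics/w1o.png',img)
```

```text
[ 589.36844559 -104.54609297  248.24860859] [[ 1.00000e-03 -9.57000e-01 -2.90000e-01  7.25390e+01]
 [ 1.00000e+00  1.00000e-03 -0.00000e+00 -6.97000e-01]
 [ 0.00000e+00 -2.90000e-01  9.57000e-01 -1.24584e+02]
 [ 0.00000e+00  0.00000e+00  0.00000e+00  1.00000e+00]]
[275.16916547 219.71310046]
[271.67214462  85.68971452]
[271.69033286 -65.99670672]
```

View pics/w1o.png

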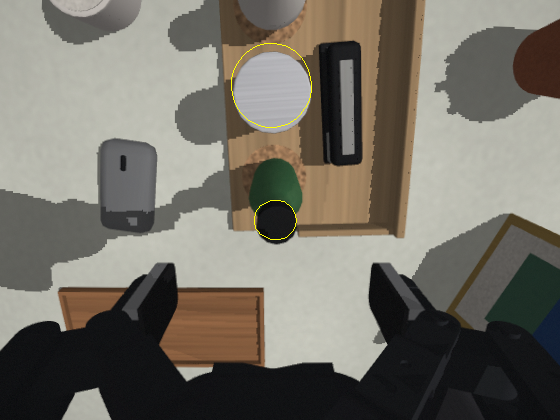

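The wrist view shows the cap at (275,222), the jar lid at (272,92) and the stapler arm at (343,102). My estimates are within 3 mm, so I set bottle y to −106 and jar y to −21.5. Next: descend, grip the neck and lift a little.

Emit:
arm_command:
  targets:
    - [[-0.07, 0.03, 0.9], [0, 0, 0], 1]
    - [[0, 0, 1], [0, 0, 0], 1]
    - [[0, 0, 1], [0, 0, 0], 1]
    - [[0, 0, 1], [0, 0, 0], 1]
    - [[0, 0, 1], [0, 0, 0], 1]
    - [[0, 0, 0.6], [0, 0, 0], 1]
    - [[0, 0, 0.4], [0, 0, 0], 1]
    - [[0, 0, 0], [0, 0, 0], 1]
    - [[0, 0, 0], [0, 0, 0], -1]
    - [[0, 0, 0], [0, 0, 0], -1]
    - [[0, 0, 0], [0, 0, 0], -1]
    - [[0, 0, 0], [0, 0, 0], -1]
    - [[0, 0, 0], [0, 0, 0], -1]
    - [[0, 0, 0], [0, 0, 0], -1]

```text
clock: 6.15
eef_pos: [590.2, -107.9, 131.0]
ee_rot: [2.22, 2.221, 0.001]
contact_force: [1.3, 0.3, 3.0]
opening: 25.4
gripper_force: 56.1
```

Emit:
arm_command:
  targets:
    - [[0, 0, -0.5], [0, 0, 0], -1]
    - [[0, 0, -1], [0, 0, 0], -1]
    - [[0, 0, -1], [0, 0, 0], -1]
    - [[0, 0, -0.5], [0, 0, 0], -1]
    - [[-0.5, -0.145, 0], [0, 0, 0], -1]
    - [[-0.95, -0.275, 0], [0, 0, 0], -1]
    - [[-0.95, -0.275, 0], [0, 0, 0], -1]
    - [[-0.95, -0.275, 0], [0, 0, 0], -1]
    - [[-0.95, -0.275, 0], [0, 0, 0], -1]
    - [[-0.95, -0.275, 0], [0, 0, 0], -1]
    - [[-0.95, -0.275, 0], [0, 0, 0], -1]
    - [[-0.95, -0.275, 0], [0, 0, 0], -1]
    - [[-0.95, -0.275, 0], [0, 0, 0], -1]
    - [[-0.95, -0.275, 0], [0, 0, 0], -1]
    - [[-0.95, -0.275, 0], [0, 0, 0], -1]
    - [[-0.2, -0.055, 0], [0, 0, 0], -1]
    - [[0, 0, 0], [0, 0, 0], -1]
    - [[0, 0, 1], [0, 0, 0], -1]
    - [[0, 0, 1], [0, 0, 0], -1]
    - [[0, 0, 0.8], [0, 0, 0], -1]

```text
clock: 8.65
eef_pos: [529.9, -310.5, 131.4]
ee_rot: [-2.217, -2.221, 0.0]
contact_force: [0.3, 0.1, -2.7]
opening: 25.7
gripper_force: 56.0
```

Emit:
arm_command:
  targets:
    - [[0, 0, 0.3], [0, 0, 0], -1]
    - [[0, 0, 0.15], [0, 0, 0], -1]
    - [[0, 0, 0], [0, 0, 0], -1]
    - [[0, 0, 0], [0, 0, 0], -1]

```text
clock: 9.15
eef_pos: [531.1, -312.1, 126.2]
ee_rot: [2.22, 2.221, 0.0]
contact_force: [-0.3, -0.4, -2.1]
opening: 25.4
gripper_force: 56.0
```

Emit:
arm_command:
  targets:
    - [[0, 0, 0.09], [0, 0, 0], -1]
    - [[0, 0, 0], [0, 0, 0], -1]
    - [[0, 0, 0], [0, 0, 0], -1]

```text
clock: 9.52
eef_pos: [531.0, -312.0, 124.1]
ee_rot: [2.22, 2.221, 0.0]
contact_force: [-0.0, -0.2, -1.5]
opening: 25.7
gripper_force: 56.2
```

Emit:
arm_command:
  targets:
    - [[0, 0, 0], [0, 0, 0], 0.5]
    - [[0, 0, 0], [0, 0, 0], 0.5]
    - [[0, 0, 0], [0, 0, 0], 0.5]
    - [[0, 0, -0.5], [0, 0, 0], 0.5]
    - [[0, 0, -1], [0, 0, 0], 0.5]
    - [[0, 0, -1], [0, 0, 0], 1]
    - [[0, 0, -1], [0, 0, 0], 1]
    - [[0.5, 0.1, 0], [0, 0, 0], 1]
    - [[1, 0.195, 0], [0, 0, 0], 1]
    - [[1, 0.195, 0], [0, 0, 0], 1]
    - [[1, 0.195, 0], [0, 0, 0], 1]
    - [[1, 0.195, 0], [0, 0, 0], 1]
    - [[1, 0.195, 0], [0, 0, 0], 1]
    - [[1, 0.195, 0], [0, 0, 0], 1]
    - [[1, 0.195, 0], [0, 0, 0], 1]
    - [[1, 0.195, 0], [0, 0, 0], 1]
    - [[1, 0.195, 0], [0, 0, 0], 1]
    - [[1, 0.195, 0], [0, 0, 0], 1]
    - [[1, 0.195, 0], [0, 0, 0], 1]
    - [[1, 0.195, 0], [0, 0, 0], 1]

```text
clock: 12.02
eef_pos: [579.6, -60.4, 193.6]
ee_rot: [2.221, 2.222, 0.0]
contact_force: [-0.3, -0.2, 0.6]
opening: 85.5
gripper_force: 0.0
```

Emit:
arm_command:
  targets:
    - [[1, 0.195, 0], [0, 0, 0], 1]
    - [[0.9, 0.18, 0], [0, 0, 0], 1]
    - [[0, 0, 0], [0, 0, 0], 1]
    - [[0, 0, 0], [0, 0, 0], 1]

```text
clock: 12.52
eef_pos: [586.8, -23.9, 193.5]
ee_rot: [2.22, 2.222, -0.001]
contact_force: [0.6, -0.6, 0.9]
opening: 85.2
gripper_force: 0.0
```

Run:
```python
from h import *
snap('scene','s2'); t=snap('top','t2'); s=telemetry.observe(); c=snap('wrist','w2'); print(s['eef_pos'],s['clock'])
img=cv2.cvtColor(c['image'],cv2.COLOR_RGB2BGR); a1=np.linspace(0,2*np.pi,60)
for p,z,r in(((587,-21.5),120,29),((587,67),137,18)):
    q=proj(c,np.c_[p[0]+r*np.cos(a1),p[1]+r*np.sin(a1),0*a1+z],s); cv2.polylines(img,[q.round().astype(int)],True,(0,255,255),1)
b=cv2.cvtColor(load('s2')['image'],cv2.COLOR_RGB2BGR)[100:300,100:340]
out=np.zeros((420,800,3),np.uint8); out[:,:500]=img[:,:500]; out[:250,500:]=cv2.resize(b,(300,250)); cv2.imwrite('pics/o2.png',out)
```

```text
[586.76157083 -24.30495995 193.51074738] 12.625
```

View pics/o2.png

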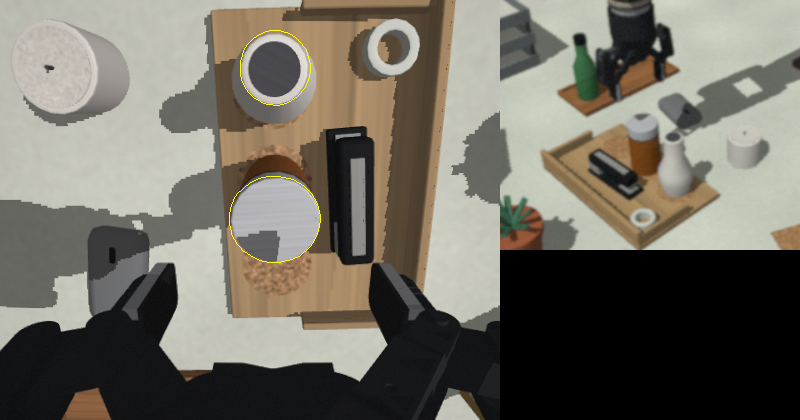

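The jar and vase overlays coincide with the picture (jar lid (275,220), vase mouth (275,67)). The bottle stands upright in the tray. I'll grip the jar.

Emit:
arm_command:
  targets:
    - [[0.12, 0, 0.9], [0, 0, 0], 1]
    - [[0, 0, 1], [0, 0, 0], 1]
    - [[0, 0, 1], [0, 0, 0], 1]
    - [[0, 0, 1], [0, 0, 0], 1]
    - [[0, 0, 0.6], [0, 0, 0], 1]
    - [[0, 0, 0.4], [0, 0, 0], 1]
    - [[0, 0, 0], [0, 0, 0], 1]
    - [[0, 0, 0], [0, 0, 0], -1]
    - [[0, 0, 0], [0, 0, 0], -1]
    - [[0, 0, 0], [0, 0, 0], -1]
    - [[0, 0, 0], [0, 0, 0], -1]
    - [[0, 0, 0], [0, 0, 0], -1]

```text
clock: 14.18
eef_pos: [587.8, -21.5, 96.8]
ee_rot: [2.219, 2.221, 0.002]
contact_force: [0.6, -1.0, 5.0]
opening: 56.6
gripper_force: 64.4
```

Emit:
arm_command:
  targets:
    - [[0, 0, -0.5], [0, 0, 0], -1]
    - [[0, 0, -1], [0, 0, 0], -1]
    - [[0, 0, -1], [0, 0, 0], -1]
    - [[0, 0, -0.5], [0, 0, 0], -1]
    - [[-0.5, -0.4, 0], [0, 0, 0], -1]
    - [[-0.95, -0.75, 0], [0, 0, 0], -1]
    - [[-0.95, -0.75, 0], [0, 0, 0], -1]
    - [[-0.95, -0.75, 0], [0, 0, 0], -1]
    - [[-0.95, -0.75, 0], [0, 0, 0], -1]
    - [[-0.95, -0.75, 0], [0, 0, 0], -1]
    - [[-0.95, -0.75, 0], [0, 0, 0], -1]
    - [[-0.95, -0.75, 0], [0, 0, 0], -1]
    - [[-0.95, -0.75, 0], [0, 0, 0], -1]
    - [[-0.95, -0.75, 0], [0, 0, 0], -1]
    - [[-0.95, -0.75, 0], [0, 0, 0], -1]
    - [[-0.95, -0.75, 0], [0, 0, 0], -1]
    - [[-0.95, -0.75, 0], [0, 0, 0], -1]
    - [[-0.95, -0.75, 0], [0, 0, 0], -1]
    - [[-0.95, -0.75, 0], [0, 0, 0], -1]
    - [[-0.6, -0.4, 0], [0, 0, 0], -1]

```text
clock: 16.68
eef_pos: [359.5, -309.9, 154.8]
ee_rot: [-2.221, -2.22, -0.0]
contact_force: [0.2, 1.3, -2.7]
opening: 56.9
gripper_force: 64.4
```

Emit:
arm_command:
  targets:
    - [[0, 0, 0], [0, 0, 0], -1]
    - [[0, 0, 1], [0, 0, 0], -1]
    - [[0, 0, 1], [0, 0, 0], -1]
    - [[0, 0, 0.8], [0, 0, 0], -1]
    - [[0, 0, 0.3], [0, 0, 0], -1]
    - [[0, 0, 0.15], [0, 0, 0], -1]
    - [[0, 0, 0], [0, 0, 0], -1]
    - [[0, 0, 0], [0, 0, 0], -1]

```text
clock: 17.68
eef_pos: [361.4, -309.9, 91.2]
ee_rot: [2.22, 2.221, -0.0]
contact_force: [0.5, -0.1, -2.5]
opening: 57.2
gripper_force: 64.4
```

Emit:
arm_command:
  targets:
    - [[0, 0, 0.06], [0, 0, 0], -1]
    - [[0, 0, 0], [0, 0, 0], -1]
    - [[0, 0, 0], [0, 0, 0], 0.5]
    - [[0, 0, 0], [0, 0, 0], 1]
    - [[0, 0, 0], [0, 0, 0], 1]
    - [[0, 0, 0], [0, 0, 0], 1]
    - [[0, 0, -0.5], [0, 0, 0], 1]
    - [[0, 0, -1], [0, 0, 0], 1]
    - [[0, 0, -1], [0, 0, 0], 1]
    - [[0, 0, -1], [0, 0, 0], 1]
    - [[0, 0, -1], [0, 0, 0], 1]
    - [[0, 0, 0], [0, 0, 0], 1]

```text
clock: 19.18
eef_pos: [361.9, -310.6, 181.8]
ee_rot: [2.217, 2.219, -0.001]
contact_force: [0.2, -0.2, 0.5]
opening: 85.4
gripper_force: 0.0
```

Emit:
arm_command:
  targets:
    - [[0.5, 0.3, 0], [0, 0, 0], 1]
    - [[0.99, 0.59, 0], [0, 0, 0], 1]
    - [[0.99, 0.59, 0], [0, 0, 0], 1]
    - [[0.99, 0.59, 0], [0, 0, 0], 1]
    - [[0.99, 0.59, 0], [0, 0, 0], 1]
    - [[0.99, 0.59, 0], [0, 0, 0], 1]
    - [[0.99, 0.59, 0], [0, 0, 0], 1]
    - [[0.99, 0.59, 0], [0, 0, 0], 1]
    - [[0.99, 0.59, 0], [0, 0, 0], 1]
    - [[0.99, 0.59, 0], [0, 0, 0], 1]
    - [[0.99, 0.59, 0], [0, 0, 0], 1]
    - [[0.99, 0.59, 0], [0, 0, 0], 1]
    - [[0.99, 0.59, 0], [0, 0, 0], 1]
    - [[0.99, 0.59, 0], [0, 0, 0], 1]
    - [[0.99, 0.59, 0], [0, 0, 0], 1]
    - [[0.99, 0.59, 0], [0, 0, 0], 1]
    - [[0.99, 0.59, 0], [0, 0, 0], 1]
    - [[0.99, 0.59, 0], [0, 0, 0], 1]
    - [[0.99, 0.59, 0], [0, 0, 0], 1]
    - [[0.55, 0.33, 0], [0, 0, 0], 1]

```text
clock: 21.68
eef_pos: [585.8, 69.5, 178.5]
ee_rot: [-2.219, -2.223, 0.001]
contact_force: [0.6, -0.5, -0.1]
opening: 85.5
gripper_force: 0.0
```

Emit:
arm_command:
  targets:
    - [[0, 0, 0], [0, 0, 0], 1]
    - [[0, 0, 0], [0, 0, 0], 1]

```text
clock: 21.92
eef_pos: [585.4, 67.8, 179.1]
ee_rot: [-2.221, -2.222, 0.001]
contact_force: [-0.2, -1.0, 0.1]
opening: 85.1
gripper_force: 0.0
```

Descend 70 mm to TCP z≈109, with small corrections, and grip the vase neck.

Emit:
arm_command:
  targets:
    - [[-0.04, 0.08, 0.9], [0, 0, 0], 1]
    - [[0, 0, 1], [0, 0, 0], 1]
    - [[0, 0, 1], [0, 0, 0], 1]
    - [[0, 0, 0.6], [0, 0, 0], 1]
    - [[0, 0, 0], [0, 0, 0], 1]
    - [[0, 0, 0], [0, 0, 0], -1]
    - [[0, 0, 0], [0, 0, 0], -1]
    - [[0, 0, 0], [0, 0, 0], -1]
    - [[0, 0, 0], [0, 0, 0], -1]
    - [[0, 0, 0], [0, 0, 0], -1]
    - [[0, 0, 0], [0, 0, 0], -1]

```text
clock: 23.3
eef_pos: [587.9, 67.3, 110.5]
ee_rot: [2.22, 2.222, 0.001]
contact_force: [-2.6, -0.4, 6.0]
opening: 34.7
gripper_force: 60.6
```

Emit:
arm_command:
  targets:
    - [[0, 0, -0.5], [0, 0, 0], -1]
    - [[0, 0, -1], [0, 0, 0], -1]
    - [[0, 0, -1], [0, 0, 0], -1]
    - [[-0.4, -0.2, -0.5], [0, 0, 0], -1]
    - [[-0.98, -0.45, 0], [0, 0, 0], -1]
    - [[-0.98, -0.45, 0], [0, 0, 0], -1]
    - [[-0.98, -0.45, 0], [0, 0, 0], -1]
    - [[-0.98, -0.45, 0], [0, 0, 0], -1]
    - [[-0.98, -0.45, 0], [0, 0, 0], -1]
    - [[-0.98, -0.45, 0], [0, 0, 0], -1]
    - [[-0.98, -0.45, 0], [0, 0, 0], -1]
    - [[-0.98, -0.45, 0], [0, 0, 0], -1]
    - [[-0.98, -0.45, 0], [0, 0, 0], -1]
    - [[-0.98, -0.45, 0], [0, 0, 0], -1]
    - [[-0.98, -0.45, 0], [0, 0, 0], -1]
    - [[-0.98, -0.45, 0], [0, 0, 0], -1]
    - [[-0.98, -0.45, 0], [0, 0, 0], -1]
    - [[-0.98, -0.45, 0], [0, 0, 0], -1]
    - [[-0.98, -0.45, 0], [0, 0, 0], -1]
    - [[-0.98, -0.1, 0], [0, 0, 0], -1]

```text
clock: 25.8
eef_pos: [444.7, -255.4, 168.3]
ee_rot: [-2.221, -2.219, 0.0]
contact_force: [0.3, -0.3, -3.4]
opening: 34.9
gripper_force: 60.2
```

Emit:
arm_command:
  targets:
    - [[-0.98, 0, 0], [0, 0, 0], -1]
    - [[-0.98, 0, 0], [0, 0, 0], -1]
    - [[-0.8, 0, 0], [0, 0, 0], -1]
    - [[0, 0, 0], [0, 0, 0], -1]
    - [[0, 0, 0], [0, 0, 0], -1]

```text
clock: 26.42
eef_pos: [446.6, -309.1, 169.0]
ee_rot: [-2.22, -2.222, -0.001]
contact_force: [-0.4, -0.1, -1.8]
opening: 34.6
gripper_force: 60.2
```

Emit:
arm_command:
  targets:
    - [[0, 0, 1], [0, 0, 0], -1]
    - [[0, 0, 1], [0, 0, 0], -1]
    - [[0, 0, 0.8], [0, 0, 0], -1]
    - [[0, 0, 0.3], [0, 0, 0], -1]
    - [[0, 0, 0.18], [0, 0, 0], -1]
    - [[0, 0, 0], [0, 0, 0], -1]
    - [[0, 0, 0], [0, 0, 0], -1]

```text
clock: 27.3
eef_pos: [447.0, -310.0, 104.5]
ee_rot: [2.22, 2.221, -0.0]
contact_force: [0.1, -0.4, -2.7]
opening: 34.9
gripper_force: 60.3
```

Emit:
arm_command:
  targets:
    - [[0, 0, 0.04], [0, 0, 0], -1]
    - [[0, 0, 0], [0, 0, 0], -1]
    - [[0, 0, 0], [0, 0, 0], 0.3]
    - [[0, 0, 0], [0, 0, 0], 0.3]
    - [[0, 0, 0], [0, 0, 0], 0.3]
    - [[0, 0, -0.5], [0, 0, 0], 0.3]
    - [[0, 0, -1], [0, 0, 0], 0.3]
    - [[0, 0, -1], [0, 0, 0], 0.3]
    - [[0, 0, -1], [0, 0, 0], 0.3]
    - [[0, 0, -1], [0, 0, 0], 0.3]
    - [[0.9, 0.66, 0], [0, 0, 0], 1]
    - [[0.9, 0.66, 0], [0, 0, 0], 1]
    - [[0.9, 0.66, 0], [0, 0, 0], 1]
    - [[0.9, 0.66, 0], [0, 0, 0], 1]
    - [[0.9, 0.66, 0], [0, 0, 0], 1]
    - [[0.9, 0.66, 0], [0, 0, 0], 1]
    - [[0.9, 0.66, 0], [0, 0, 0], 1]
    - [[0.9, 0.66, 0], [0, 0, 0], 1]
    - [[0.9, 0.66, 0], [0, 0, 0], 1]
    - [[0.9, 0.66, 0], [0, 0, 0], 1]

```text
clock: 29.8
eef_pos: [579.1, -129.0, 193.8]
ee_rot: [2.22, 2.222, 0.001]
contact_force: [0.1, 0.3, -0.3]
opening: 85.2
gripper_force: 0.0
```

Emit:
arm_command:
  targets:
    - [[0.9, 0.66, 0], [0, 0, 0], 1]
    - [[0.9, 0.66, 0], [0, 0, 0], 1]
    - [[0.9, 0.66, 0], [0, 0, 0], 1]
    - [[0, 0.66, 0], [0, 0, 0], 1]
    - [[0, 0.66, 0], [0, 0, 0], 1]
    - [[0, 0.66, 0], [0, 0, 0], 1]
    - [[0, 0, 0], [0, 0, 0], 1]
    - [[0, 0, 0], [0, 0, 0], 1]

```text
clock: 30.8
eef_pos: [657.4, -75.8, 192.7]
ee_rot: [-2.221, -2.221, 0.001]
contact_force: [0.9, 0.0, 0.2]
opening: 85.3
gripper_force: 0.0
```

Run:
```python
from h import *
t=snap('top','t3'); sc=snap('scene','s3'); s=telemetry.observe(); c=snap('wrist','w3'); np.save('pics/w3s.npy',s,allow_pickle=True); print(s['eef_pos'],s['clock'],s['opening'])
img=cv2.cvtColor(c['image'],cv2.COLOR_RGB2BGR)
# dark region inside the wrist picture -> arm top
g=img.max(2); m=np.zeros(g.shape,np.uint8); m[20:260,200:420]=g[20:260,200:420]<45
m=cv2.morphologyEx(m,cv2.MORPH_CLOSE,np.ones((15,15)))
for ct in sorted(cv2.findContours(m,0,2)[0],key=cv2.contourArea)[-3:]:
    w=back(c,ct.reshape(-1,2),50,s)[:,:2].astype(np.float32); print(cv2.contourArea(ct),cv2.boundingRect(ct),cv2.minAreaRect(w))
b=cv2.cvtColor(sc['image'],cv2.COLOR_RGB2BGR)[90:300,100:340]
out=np.zeros((420,800,3),np.uint8); out[:,:500]=img[:,30:530]; out[:262,500:]=cv2.resize(b,(300,262)); cv2.imwrite('pics/o3.png',out)
```

```text
[657.28090895 -75.63918155 192.84898764] 30.9 85.10572320682657
5440.0 (247, 65, 50, 145) ((656.6931762695312, -30.11948013305664), (31.542236328125, 113.20079040527344), 4.916660785675049)
```

View pics/o3.png

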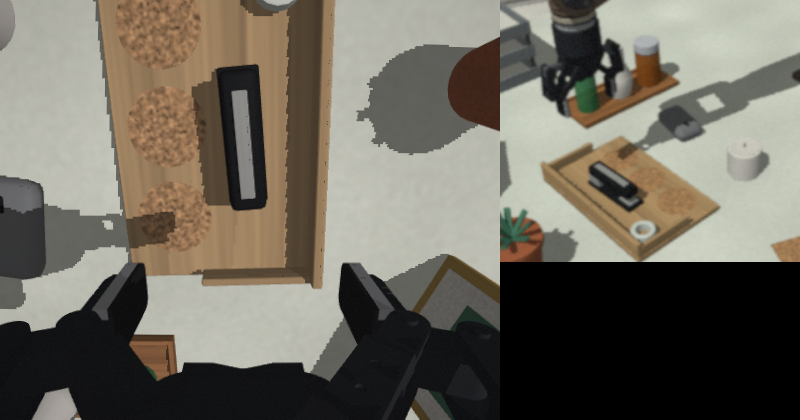

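All three containers stand upright in the tray. The stapler arm is at (242,137) in the wrist view, which gives a centre of (656.5, −29.5) and a closing axis turned +4.9°. I'll line up with a half-open gripper, descend and grip.

Emit:
arm_command:
  targets:
    - [[1, -0.03, 0], [0, 0, 0], 0.3]
    - [[1, 0, 0], [0, 0, 0], 0.3]
    - [[0.3, 0, 0], [0, 0, 0], 0.3]
    - [[0, 0, 0.9], [0, 0, -0.49], 0.3]
    - [[0, 0, 1], [0, 0, 0], 0.3]
    - [[0, 0, 1], [0, 0, 0], 0.3]
    - [[0, 0, 1], [0, 0, 0], 0.3]
    - [[0, 0, 1], [0, 0, 0], 0.3]
    - [[0, 0, 1], [0, 0, 0], 0.3]
    - [[0, 0, 1], [0, 0, 0], 0.3]
    - [[0, 0, 0.4], [0, 0, 0], 0.3]
    - [[0, 0, 0.2], [0, 0, 0], 0.3]
    - [[0, 0, 0], [0, 0, 0], 0.3]
    - [[0, 0, 0], [0, 0, 0], 0.3]

```text
clock: 32.7
eef_pos: [657.7, -29.6, 43.9]
ee_rot: [2.123, 2.314, 0.001]
contact_force: [0.0, 0.6, -0.2]
opening: 55.4
gripper_force: 0.0
```

Emit:
arm_command:
  targets:
    - [[0, 0, 0.1], [0, 0, 0], 0.3]
    - [[0, 0, 0], [0, 0, 0], -1]
    - [[0, 0, 0], [0, 0, 0], -1]
    - [[0, 0, 0], [0, 0, 0], -1]
    - [[0, 0, 0], [0, 0, 0], -1]
    - [[0, 0, 0], [0, 0, 0], -1]

```text
clock: 33.45
eef_pos: [657.2, -29.5, 41.2]
ee_rot: [2.123, 2.315, 0.0]
contact_force: [0.5, 0.4, 2.4]
opening: 29.1
gripper_force: 59.8
```

Emit:
arm_command:
  targets:
    - [[0, 0, -0.5], [0, 0, 0], -1]
    - [[0, 0, -1], [0, 0, 0], -1]
    - [[0, 0, -1], [0, 0, 0], -1]
    - [[0, 0, -1], [0, 0, 0], -1]
    - [[0.5, -0.21, -0.5], [0, 0, 0], -1]
    - [[0.97, -0.42, 0], [0, 0, 0], -1]
    - [[0.97, -0.42, 0], [0, 0, 0], -1]
    - [[0.97, -0.42, 0], [0, 0, 0], -1]
    - [[0.97, -0.42, 0], [0, 0, 0], -1]
    - [[0.97, -0.42, 0], [0, 0, 0], -1]
    - [[0.97, -0.42, 0], [0, 0, 0], -1]
    - [[0.97, -0.42, 0], [0, 0, 0], -1]
    - [[0.97, -0.42, 0], [0, 0, 0], -1]
    - [[0.97, -0.42, 0], [0, 0, 0], -1]
    - [[0.97, -0.42, 0], [0, 0, 0], -1]
    - [[0.97, -0.42, 0], [0, 0, 0], -1]
    - [[0.97, -0.42, 0], [0, 0, 0], -1]
    - [[0.97, -0.42, 0], [0, 0, 0], -1]
    - [[0.97, -0.42, 0], [0, 0, 0], -1]
    - [[0.97, -0.42, 0], [0, 0, 0], -1]

```text
clock: 35.95
eef_pos: [500.7, 260.4, 120.9]
ee_rot: [2.124, 2.315, 0.0]
contact_force: [-1.0, -0.5, -1.8]
opening: 29.2
gripper_force: 59.5
```

Emit:
arm_command:
  targets:
    - [[0.97, -0.42, 0], [0, 0, 0], -1]
    - [[0.97, -0.42, 0], [0, 0, 0], -1]
    - [[0.97, -0.42, 0], [0, 0, 0], -1]
    - [[0, 0, 0], [0, 0, -1], -1]
    - [[0, 0, 0], [0, 0, -1], -1]
    - [[0, 0, 0], [0, 0, -1], -1]
    - [[0, 0, 0], [0, 0, -1], -1]
    - [[0, 0, 0], [0, 0, -1], -1]
    - [[0, 0, 0], [0, 0, -1], -1]
    - [[0, 0, 0], [0, 0, -0.3], -1]
    - [[0, 0, 0], [0, 0, 0], -1]
    - [[0, 0, 0], [0, 0, 0], -1]

```text
clock: 37.45
eef_pos: [471.0, 315.3, 120.9]
ee_rot: [-0.602, -3.083, 0.0]
contact_force: [0.5, -0.1, -2.0]
opening: 29.2
gripper_force: 59.5
```

Run:
```python
from h import *
t=load('top0'); sc=load('scene0'); s=telemetry.observe(); r=R.from_rotvec(s['ee_rot']).as_matrix()
print(s['eef_pos'],'tool y yaw',np.degrees(np.arctan2(r[1,1],r[0,1])),s['opening'])
# mat from scene camera
im=cv2.cvtColor(sc['image'],cv2.COLOR_RGB2BGR); hsv=cv2.cvtColor(im,cv2.COLOR_BGR2HSV)
m=((hsv[...,1]>70)&(hsv[...,0]<25)).astype(np.uint8); n,l,_,_=cv2.connectedComponentsWithStats(m)
u=proj(sc,[472,319,3])[0].round().astype(int); ct=max(cv2.findContours((l==l[u[1],u[0]]).astype(np.uint8),0,2)[0],key=cv2.contourArea).reshape(-1,2)
print(u,cv2.minAreaRect(back(sc,ct,3)[:,:2].astype(np.float32)))
c=snap('wrist','w4'); img=cv2.cvtColor(c['image'],cv2.COLOR_RGB2BGR)
a=np.radians(-22.1); U=np.array([np.cos(a),np.sin(a)]);V=np.array([-U[1],U[0]])
P=np.array([[*(np.array([472,319])+i*75*U+j*38*V),3] for i,j in((1,1),(1,-1),(-1,-1),(-1,1))])
cv2.polylines(img,[proj(c,P,s).round().astype(int)],True,(0,255,255),1); cv2.imwrite('pics/w4o.png',img)
```

```text
[471.02229118 315.31665739 120.89922477] tool y yaw 67.90801368986986 29.171997579890743
[356 288] ((474.5788269042969, 320.3163146972656), (76.06924438476562, 149.46121215820312), 68.05817413330078)
```

View pics/w4o.png

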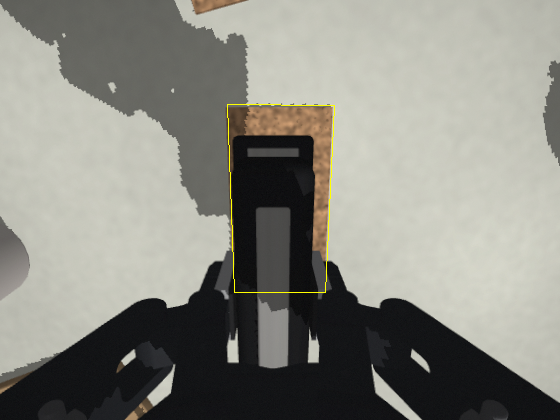

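Run:
```python
from h import *
c=load('w4'); s=telemetry.observe(); r=R.from_rotvec(s['ee_rot']).as_matrix()
for z in(92,101,135):
    print(z,((back(c,[(275,137),(275,168)],z,s)-s['eef_pos'])@r).round(1).tolist())
```

```text
92 [[60.6, -0.5, 28.9], [46.2, -0.5, 28.9]]
101 [[61.4, -0.6, 19.9], [47.9, -0.5, 19.9]]
135 [[64.3, -0.8, -14.1], [54.0, -0.7, -14.1]]
```

The yellow model of the mat matches the picture. The stapler's nose reaches 61 mm from the TCP, so it is held centred. I'll lower it onto the mat with a 5 mm correction.

Emit:
arm_command:
  targets:
    - [[-0.06, 0.24, 1], [0, 0, 0], -1]
    - [[0, 0, 1], [0, 0, 0], -1]
    - [[0, 0, 1], [0, 0, 0], -1]
    - [[0, 0, 1], [0, 0, 0], -1]
    - [[0, 0, 0.3], [0, 0, 0], -1]
    - [[0, 0, 0], [0, 0, 0], -1]
    - [[0, 0, 0], [0, 0, 0], -1]

```text
clock: 38.38
eef_pos: [474.8, 319.3, 35.8]
ee_rot: [0.601, 3.082, 0.002]
contact_force: [0.2, -0.2, -1.0]
opening: 29.2
gripper_force: 59.6
```

Emit:
arm_command:
  targets:
    - [[0, 0, 0.12], [0, 0, 0], -1]
    - [[0, 0, 0], [0, 0, 0], -1]
    - [[0, 0, 0], [0, 0, 0], -1]

```text
clock: 38.75
eef_pos: [474.2, 319.1, 32.7]
ee_rot: [0.601, 3.083, 0.0]
contact_force: [0.3, -0.0, -0.4]
opening: 29.3
gripper_force: 59.6
```

Emit:
arm_command:
  targets:
    - [[0, 0, 0], [0, 0, 0], 0.3]
    - [[0, 0, 0], [0, 0, 0], 0.3]
    - [[0, 0, 0], [0, 0, 0], 0.3]
    - [[0, 0, -0.5], [0, 0, 0], 0.3]
    - [[0, 0, -1], [0, 0, 0], 0.3]
    - [[0, 0, -1], [0, 0, 0], 0.3]
    - [[0, 0, -1], [0, 0, 0], 0.3]
    - [[0, 0, -1], [0, 0, 0], 0.3]
    - [[0, 0, -1], [0, 0, 0], 0.3]
    - [[0, 0, -1], [0, 0, 0], 0.3]
    - [[0, 0, -1], [0, 0, 0], 0.3]
    - [[0, 0, -0.5], [0, 0, 0.97], 0.3]
    - [[0, 0, 0], [0, 0, 0.97], 0.3]
    - [[0, 0, 0], [0, 0, 0.97], 0.3]
    - [[0, 0, 0], [0, 0, 0.97], 0.3]
    - [[0, 0, 0], [0, 0, 0.97], 0.3]
    - [[0, 0, 0], [0, 0, 0.97], 0.3]
    - [[0, 0, 0], [0, 0, 0.97], 0.3]
    - [[-0.5, 0, 0], [0, 0, 0], 0.3]
    - [[-0.98, -0.04, 0], [0, 0, 0], 0.3]

```text
clock: 41.25
eef_pos: [473.3, 288.6, 192.7]
ee_rot: [2.217, 2.226, -0.0]
contact_force: [0.1, 0.1, 0.7]
opening: 55.7
gripper_force: 0.0
```

Emit:
arm_command:
  targets:
    - [[-0.98, -0.04, 0], [0, 0, 0], 0.3]
    - [[-0.98, -0.04, 0], [0, 0, 0], 0.3]
    - [[-0.98, -0.04, 0], [0, 0, 0], 0.3]
    - [[-0.98, -0.04, 0], [0, 0, 0], 0.3]
    - [[-0.98, -0.04, 0], [0, 0, 0], 0.3]
    - [[-0.98, -0.04, 0], [0, 0, 0], 0.3]
    - [[-0.98, -0.04, 0], [0, 0, 0], 0.3]
    - [[-0.98, -0.04, 0], [0, 0, 0], 0.3]
    - [[-0.98, -0.04, 0], [0, 0, 0], 0.3]
    - [[-0.98, -0.04, 0], [0, 0, 0], 0.3]
    - [[-0.98, -0.04, 0], [0, 0, 0], 0.3]
    - [[-0.98, -0.04, 0], [0, 0, 0], 0.3]
    - [[-0.98, -0.04, 0], [0, 0, 0], 0.3]
    - [[-0.98, -0.04, 0], [0, 0, 0], 0.3]
    - [[-0.98, -0.04, 0], [0, 0, 0], 0.3]
    - [[-0.98, -0.04, 0], [0, 0, 0], 0.3]

```text
clock: 43.25
eef_pos: [460.4, -25.5, 192.6]
ee_rot: [2.221, 2.222, 0.0]
contact_force: [0.0, -0.1, 0.3]
opening: 55.4
gripper_force: 0.0
```

Run:
```python
from h import *
t=snap('top','t5'); sc=snap('scene','s5'); s=telemetry.observe(); r=R.from_rotvec(s['ee_rot']).as_matrix(); print(s['eef_pos'],np.degrees(np.arctan2(r[1,1],r[0,1])))
a=cv2.cvtColor(t['image'],cv2.COLOR_RGB2BGR)[165:250,140:240]; b=cv2.cvtColor(sc['image'],cv2.COLOR_RGB2BGR)[90:320,100:400]
g=a.max(2); m=(g<60).astype(np.uint8); m=cv2.morphologyEx(m,cv2.MORPH_CLOSE,np.ones((5,5)))
ct=max(cv2.findContours(m,0,2)[0],key=cv2.contourArea).reshape(-1,2)+[140,165]; print(cv2.minAreaRect(back(t,ct,40)[:,:2].astype(np.float32)))
out=np.zeros((414,800,3),np.uint8); out[:255,:300]=cv2.resize(a,(300,255),interpolation=2); out[:383,300:]=cv2.resize(b,(500,383),interpolation=2); cv2.imwrite('pics/o5.png',out)
```

```text
[460.56990905 -25.92329612 192.62755367] -0.09864595296646746
((463.18524169921875, 310.7747497558594), (53.09136199951172, 125.43199157714844), 68.52592468261719)
```

View pics/o5.png

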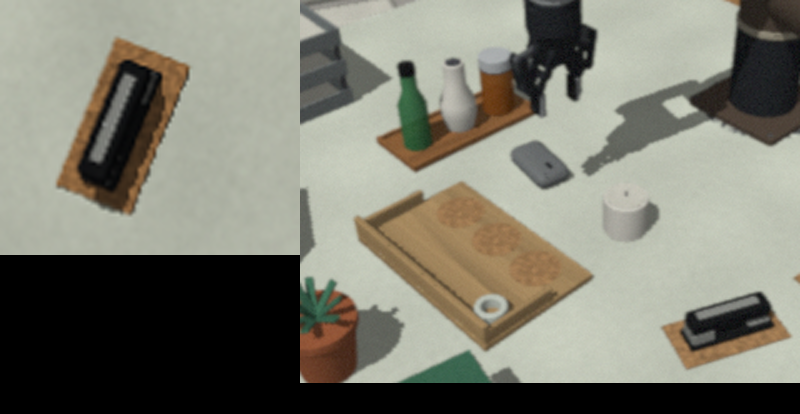

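The stapler lies flat in the middle of the mat and along it (left panel (118,125)). The bottle, vase and jar are upright in the tray, with the tape, candle and mouse untouched. On to the vase.

Emit:
arm_command:
  targets:
    - [[-0.95, -0.045, 0], [0, 0, 0], 0.3]
    - [[-0.95, -0.045, 0], [0, 0, 0], 0.3]
    - [[-0.95, -0.045, 0], [0, 0, 0], 0.3]
    - [[-0.95, -0.045, 0], [0, 0, 0], 0.3]
    - [[-0.95, -0.045, 0], [0, 0, 0], 0.3]
    - [[-0.95, -0.045, 0], [0, 0, 0], 0.3]
    - [[-0.95, -0.045, 0], [0, 0, 0], 0.3]
    - [[-0.95, -0.045, 0], [0, 0, 0], 0.3]
    - [[-0.95, -0.045, 0], [0, 0, 0], 0.3]
    - [[-0.95, -0.045, 0], [0, 0, 0], 0.3]
    - [[-0.95, -0.045, 0], [0, 0, 0], 0.3]
    - [[-0.95, -0.045, 0], [0, 0, 0], 0.3]
    - [[-0.95, -0.045, 0], [0, 0, 0], 0.3]
    - [[-0.95, -0.045, 0], [0, 0, 0], 0.3]
    - [[-0.95, -0.045, 0], [0, 0, 0], 0.3]
    - [[0, 0, 0], [0, 0, 0], 0.3]
    - [[0, 0, 0], [0, 0, 0], 0.3]

```text
clock: 45.48
eef_pos: [447.4, -309.0, 192.3]
ee_rot: [-2.22, -2.222, -0.0]
contact_force: [-0.3, 0.2, -0.5]
opening: 55.4
gripper_force: 0.0
```

Emit:
arm_command:
  targets:
    - [[-0.03, 0, 0.9], [0, 0, 0], 0.3]
    - [[0, 0, 1], [0, 0, 0], 0.3]
    - [[0, 0, 1], [0, 0, 0], 0.3]
    - [[0, 0, 1], [0, 0, 0], 0.3]
    - [[0, 0, 0.5], [0, 0, 0], 0.3]
    - [[0, 0, 0], [0, 0, 0], 0.3]
    - [[0, 0, 0], [0, 0, 0], -1]
    - [[0, 0, 0], [0, 0, 0], -1]
    - [[0, 0, 0], [0, 0, 0], -1]
    - [[0, 0, 0], [0, 0, 0], -1]
    - [[0, 0, 0], [0, 0, 0], -1]

```text
clock: 46.85
eef_pos: [447.9, -310.3, 105.4]
ee_rot: [2.22, 2.221, -0.0]
contact_force: [-1.0, 0.6, 4.6]
opening: 34.6
gripper_force: 60.2
```

Emit:
arm_command:
  targets:
    - [[0, 0, -0.5], [0, 0, 0], -1]
    - [[0, 0, -1], [0, 0, 0], -1]
    - [[0, 0, -1], [0, 0, 0], -1]
    - [[0, 0, -0.85], [0, 0, 0], -1]
    - [[0.98, 0, 0], [0, 0, 0], -1]
    - [[0.98, 0, 0], [0, 0, 0], -1]
    - [[0.98, 0, 0], [0, 0, 0], -1]
    - [[0.98, 0.44, 0], [0, 0, 0], -1]
    - [[0.98, 0.44, 0], [0, 0, 0], -1]
    - [[0.98, 0.44, 0], [0, 0, 0], -1]
    - [[0.98, 0.44, 0], [0, 0, 0], -1]
    - [[0.98, 0.44, 0], [0, 0, 0], -1]
    - [[0.98, 0.44, 0], [0, 0, 0], -1]
    - [[0.98, 0.44, 0], [0, 0, 0], -1]
    - [[0.98, 0.44, 0], [0, 0, 0], -1]
    - [[0.98, 0.44, 0], [0, 0, 0], -1]
    - [[0.98, 0.44, 0], [0, 0, 0], -1]
    - [[0.98, 0.44, 0], [0, 0, 0], -1]
    - [[0.98, 0.44, 0], [0, 0, 0], -1]
    - [[0.98, 0.44, 0], [0, 0, 0], -1]

```text
clock: 49.35
eef_pos: [560.8, 5.9, 170.6]
ee_rot: [-2.218, -2.222, 0.002]
contact_force: [0.8, 0.0, -2.9]
opening: 34.4
gripper_force: 60.2
```

Emit:
arm_command:
  targets:
    - [[0.98, 0.44, 0], [0, 0, 0], -1]
    - [[0.98, 0.44, 0], [0, 0, 0], -1]
    - [[0.98, 0.4, 0], [0, 0, 0], -1]
    - [[0.26, 0, 0], [0, 0, 0], -1]
    - [[0, 0, 0], [0, 0, 0], -1]
    - [[0, 0, 0], [0, 0, 0], -1]

```text
clock: 50.1
eef_pos: [587.0, 67.4, 171.4]
ee_rot: [-2.221, -2.222, 0.001]
contact_force: [0.7, -0.1, -2.5]
opening: 34.7
gripper_force: 60.3
```

Emit:
arm_command:
  targets:
    - [[0, 0, 1], [0, 0, 0], -1]
    - [[0, 0, 1], [0, 0, 0], -1]
    - [[0, 0, 0.6], [0, 0, 0], -1]
    - [[0, 0, 0.28], [0, 0, 0], -1]
    - [[0, 0, 0], [0, 0, 0], -1]
    - [[0, 0, 0], [0, 0, 0], -1]

```text
clock: 50.85
eef_pos: [587.7, 67.9, 114.4]
ee_rot: [2.22, 2.222, 0.002]
contact_force: [0.2, -0.3, -3.4]
opening: 34.8
gripper_force: 60.4
```

Emit:
arm_command:
  targets:
    - [[0, 0, 0.08], [0, 0, 0], -1]
    - [[0, 0, 0], [0, 0, 0], -1]
    - [[0, 0, 0], [0, 0, 0], -1]

```text
clock: 51.22
eef_pos: [587.5, 67.9, 112.6]
ee_rot: [2.22, 2.222, 0.001]
contact_force: [0.9, 0.0, -1.4]
opening: 35.0
gripper_force: 60.5
```

Emit:
arm_command:
  targets:
    - [[0, 0, 0], [0, 0, 0], 0.3]
    - [[0, 0, 0], [0, 0, 0], 0.3]
    - [[0, 0, 0], [0, 0, 0], 0.3]
    - [[0, 0, -0.5], [0, 0, 0], 0.3]
    - [[0, 0, -1], [0, 0, 0], 0.3]
    - [[0, 0, -1], [0, 0, 0], 0.3]
    - [[0, 0, -1], [0, 0, 0], 0.3]
    - [[-0.6, -0.36, 0], [0, 0, 0], 1]
    - [[-0.98, -0.59, 0], [0, 0, 0], 1]
    - [[-0.98, -0.59, 0], [0, 0, 0], 1]
    - [[-0.98, -0.59, 0], [0, 0, 0], 1]
    - [[-0.98, -0.59, 0], [0, 0, 0], 1]
    - [[-0.98, -0.59, 0], [0, 0, 0], 1]
    - [[-0.98, -0.59, 0], [0, 0, 0], 1]
    - [[-0.98, -0.59, 0], [0, 0, 0], 1]
    - [[-0.98, -0.59, 0], [0, 0, 0], 1]
    - [[-0.98, -0.59, 0], [0, 0, 0], 1]
    - [[-0.98, -0.59, 0], [0, 0, 0], 1]
    - [[-0.98, -0.59, 0], [0, 0, 0], 1]
    - [[-0.98, -0.59, 0], [0, 0, 0], 1]

```text
clock: 53.72
eef_pos: [436.3, -180.2, 180.8]
ee_rot: [-2.22, -2.219, 0.001]
contact_force: [-0.8, 0.0, 0.1]
opening: 85.4
gripper_force: 0.0
```

Emit:
arm_command:
  targets:
    - [[-0.98, -0.59, 0], [0, 0, 0], 1]
    - [[-0.98, -0.59, 0], [0, 0, 0], 1]
    - [[-0.98, -0.59, 0], [0, 0, 0], 1]
    - [[-0.98, -0.59, 0], [0, 0, 0], 1]
    - [[-0.98, -0.59, 0], [0, 0, 0], 1]
    - [[-0.98, -0.57, 0], [0, 0, 0], 1]
    - [[-0.65, -0.3, 0], [0, 0, 0], 1]
    - [[0, 0, 0], [0, 0, 0], 1]
    - [[0, 0, 0], [0, 0, 0], 1]

```text
clock: 54.85
eef_pos: [362.1, -309.6, 181.9]
ee_rot: [-2.22, -2.222, -0.001]
contact_force: [0.4, 0.6, -0.3]
opening: 85.3
gripper_force: 0.0
```

Emit:
arm_command:
  targets:
    - [[-0.02, 0, 0.9], [0, 0, 0], 1]
    - [[0, 0, 1], [0, 0, 0], 1]
    - [[0, 0, 1], [0, 0, 0], 1]
    - [[0, 0, 1], [0, 0, 0], 1]
    - [[0, 0, 0.65], [0, 0, 0], 1]
    - [[0, 0, 0], [0, 0, 0], 1]
    - [[0, 0, 0], [0, 0, 0], -1]
    - [[0, 0, 0], [0, 0, 0], -1]
    - [[0, 0, 0], [0, 0, 0], -1]
    - [[0, 0, 0], [0, 0, 0], -1]
    - [[0, 0, 0], [0, 0, 0], -1]

```text
clock: 56.22
eef_pos: [362.8, -311.3, 92.6]
ee_rot: [2.219, 2.221, -0.001]
contact_force: [-1.4, 0.8, 5.9]
opening: 57.0
gripper_force: 64.1
```

Emit:
arm_command:
  targets:
    - [[0, 0, -0.5], [0, 0, 0], -1]
    - [[0, 0, -1], [0, 0, 0], -1]
    - [[0, 0, -1], [0, 0, 0], -1]
    - [[0, 0, -0.85], [0, 0, 0], -1]
    - [[0.5, 0.4, 0], [0, 0, 0], -1]
    - [[0.95, 0.74, 0], [0, 0, 0], -1]
    - [[0.95, 0.74, 0], [0, 0, 0], -1]
    - [[0.95, 0.74, 0], [0, 0, 0], -1]
    - [[0.95, 0.74, 0], [0, 0, 0], -1]
    - [[0.95, 0.74, 0], [0, 0, 0], -1]
    - [[0.95, 0.74, 0], [0, 0, 0], -1]
    - [[0.95, 0.74, 0], [0, 0, 0], -1]
    - [[0.95, 0.74, 0], [0, 0, 0], -1]
    - [[0.95, 0.74, 0], [0, 0, 0], -1]
    - [[0.95, 0.74, 0], [0, 0, 0], -1]
    - [[0.95, 0.74, 0], [0, 0, 0], -1]
    - [[0.95, 0.74, 0], [0, 0, 0], -1]
    - [[0.95, 0.74, 0], [0, 0, 0], -1]
    - [[0.95, 0.74, 0], [0, 0, 0], -1]
    - [[0.65, 0.49, 0], [0, 0, 0], -1]

```text
clock: 58.72
eef_pos: [586.8, -19.6, 156.9]
ee_rot: [-2.218, -2.222, 0.002]
contact_force: [0.4, -1.1, -2.0]
opening: 56.8
gripper_force: 64.3
```

Emit:
arm_command:
  targets:
    - [[0, 0, 0], [0, 0, 0], -1]
    - [[0, 0, 1], [0, 0, 0], -1]
    - [[0, 0, 1], [0, 0, 0], -1]
    - [[0, 0, 0.6], [0, 0, 0], -1]
    - [[0, 0, 0.28], [0, 0, 0], -1]
    - [[0, 0, 0], [0, 0, 0], -1]
    - [[0, 0, 0], [0, 0, 0], -1]

```text
clock: 59.6
eef_pos: [587.5, -21.5, 101.0]
ee_rot: [2.22, 2.221, 0.001]
contact_force: [0.2, 0.2, -2.1]
opening: 56.6
gripper_force: 64.5
```

Emit:
arm_command:
  targets:
    - [[0, 0, 0.08], [0, 0, 0], -1]
    - [[0, 0, 0], [0, 0, 0], -1]
    - [[0, 0, 0], [0, 0, 0], -1]

```text
clock: 59.98
eef_pos: [587.5, -21.4, 99.7]
ee_rot: [2.22, 2.222, 0.001]
contact_force: [-0.7, 0.2, 0.3]
opening: 57.1
gripper_force: 64.5
```

Emit:
arm_command:
  targets:
    - [[0, 0, 0], [0, 0, 0], 1]
    - [[0, 0, 0], [0, 0, 0], 1]
    - [[0, 0, 0], [0, 0, 0], 1]
    - [[0, 0, -0.5], [0, 0, 0], 1]
    - [[0, 0, -1], [0, 0, 0], 1]
    - [[0, 0, -1], [0, 0, 0], 1]
    - [[0, 0, -1], [0, 0, 0], 1]
    - [[0, 0, -1], [0, 0, 0], 1]
    - [[-0.6, -0.12, -0.25], [0, 0, 0], 1]
    - [[-0.98, -0.19, 0], [0, 0, 0], 1]
    - [[-0.98, -0.19, 0], [0, 0, 0], 1]
    - [[-0.98, -0.19, 0], [0, 0, 0], 1]
    - [[-0.98, -0.19, 0], [0, 0, 0], 1]
    - [[-0.98, -0.19, 0], [0, 0, 0], 1]
    - [[-0.98, -0.19, 0], [0, 0, 0], 1]
    - [[-0.98, -0.19, 0], [0, 0, 0], 1]
    - [[-0.98, -0.19, 0], [0, 0, 0], 1]
    - [[-0.98, -0.19, 0], [0, 0, 0], 1]
    - [[-0.98, -0.19, 0], [0, 0, 0], 1]
    - [[-0.98, -0.19, 0], [0, 0, 0], 1]

```text
clock: 62.48
eef_pos: [542.8, -250.2, 194.1]
ee_rot: [-2.221, -2.222, 0.0]
contact_force: [0.4, -1.2, 0.0]
opening: 85.5
gripper_force: 0.0
```

Emit:
arm_command:
  targets:
    - [[-0.98, -0.19, 0], [0, 0, 0], 1]
    - [[-0.98, -0.19, 0], [0, 0, 0], 1]
    - [[-0.98, -0.19, 0], [0, 0, 0], 1]
    - [[-0.13, -0.04, 0], [0, 0, 0], 1]
    - [[0, 0, 0], [0, 0, 0], 1]
    - [[0, 0, 0], [0, 0, 0], 1]

```text
clock: 63.22
eef_pos: [531.0, -309.7, 194.1]
ee_rot: [-2.22, -2.223, -0.0]
contact_force: [0.2, 0.1, 0.1]
opening: 85.4
gripper_force: 0.0
```

Emit:
arm_command:
  targets:
    - [[-0.06, 0, 0.9], [0, 0, 0], 1]
    - [[0, 0, 1], [0, 0, 0], 1]
    - [[0, 0, 1], [0, 0, 0], 1]
    - [[0, 0, 0.6], [0, 0, 0], 1]
    - [[0, 0, 0], [0, 0, 0], 1]
    - [[0, 0, 0], [0, 0, 0], -1]
    - [[0, 0, 0], [0, 0, 0], -1]
    - [[0, 0, 0], [0, 0, 0], -1]
    - [[0, 0, 0], [0, 0, 0], -1]
    - [[0, 0, 0], [0, 0, 0], -1]
    - [[0, 0, 0], [0, 0, 0], -1]

```text
clock: 64.6
eef_pos: [531.4, -311.9, 125.1]
ee_rot: [2.219, 2.221, 0.0]
contact_force: [0.6, 0.7, 2.9]
opening: 25.5
gripper_force: 57.0
```

Emit:
arm_command:
  targets:
    - [[0, 0, -0.5], [0, 0, 0], -1]
    - [[0, 0, -1], [0, 0, 0], -1]
    - [[0, 0, -1], [0, 0, 0], -1]
    - [[0, 0, -0.85], [0, 0, 0], -1]
    - [[0.5, 0.145, 0], [0, 0, 0], -1]
    - [[0.95, 0.275, 0], [0, 0, 0], -1]
    - [[0.95, 0.275, 0], [0, 0, 0], -1]
    - [[0.95, 0.275, 0], [0, 0, 0], -1]
    - [[0.95, 0.275, 0], [0, 0, 0], -1]
    - [[0.95, 0.275, 0], [0, 0, 0], -1]
    - [[0.95, 0.275, 0], [0, 0, 0], -1]
    - [[0.95, 0.275, 0], [0, 0, 0], -1]
    - [[0.95, 0.275, 0], [0, 0, 0], -1]
    - [[0.95, 0.275, 0], [0, 0, 0], -1]
    - [[0.95, 0.275, 0], [0, 0, 0], -1]
    - [[0.2, 0.05, 0], [0, 0, 0], -1]
    - [[0, 0, 0], [0, 0, 0], -1]
    - [[0, 0, 1], [0, 0, 0], -1]
    - [[0, 0, 1], [0, 0, 0], -1]
    - [[0, 0, 0.6], [0, 0, 0], -1]

```text
clock: 67.1
eef_pos: [588.1, -107.4, 135.9]
ee_rot: [-2.219, -2.219, 0.003]
contact_force: [0.0, -0.2, -2.9]
opening: 25.5
gripper_force: 57.6
```

Emit:
arm_command:
  targets:
    - [[0, 0, 0.28], [0, 0, 0], -1]
    - [[0, 0, 0], [0, 0, 0], -1]
    - [[0, 0, 0], [0, 0, 0], -1]

```text
clock: 67.47
eef_pos: [590.1, -107.7, 134.0]
ee_rot: [2.22, 2.221, 0.001]
contact_force: [0.7, -0.5, -2.5]
opening: 25.5
gripper_force: 57.7
```

Emit:
arm_command:
  targets:
    - [[0, 0, 0.08], [0, 0, 0], -1]
    - [[0, 0, 0], [0, 0, 0], -1]
    - [[0, 0, 0], [0, 0, 0], -1]

```text
clock: 67.85
eef_pos: [589.8, -107.5, 132.2]
ee_rot: [2.22, 2.222, 0.0]
contact_force: [1.3, -0.2, -1.8]
opening: 25.8
gripper_force: 57.7
```

Release, rise, and move back clear of everything.

Emit:
arm_command:
  targets:
    - [[0, 0, 0], [0, 0, 0], 0.3]
    - [[0, 0, 0], [0, 0, 0], 0.3]
    - [[0, 0, 0], [0, 0, 0], 0.3]
    - [[0, 0, -0.5], [0, 0, 0], 0.3]
    - [[0, 0, -1], [0, 0, 0], 0.3]
    - [[0, 0, -1], [0, 0, 0], 0.3]
    - [[0, 0, -1], [0, 0, 0], 0.3]
    - [[0, 0, -1], [0, 0, 0], 0.3]
    - [[0, 0, -1], [0, 0, 0], 0.3]
    - [[-1, -0.4, 0], [0, 0, 0], 0.3]
    - [[-1, -0.4, 0], [0, 0, 0], 0.3]
    - [[-1, -0.4, 0], [0, 0, 0], 0.3]
    - [[-1, -0.4, 0], [0, 0, 0], 0.3]
    - [[-1, -0.4, 0], [0, 0, 0], 0.3]
    - [[-1, -0.4, 0], [0, 0, 0], 0.3]
    - [[-1, -0.4, 0], [0, 0, 0], 0.3]
    - [[-1, -0.4, 0], [0, 0, 0], 0.3]
    - [[-1, -0.4, 0], [0, 0, 0], 0.3]
    - [[-1, -0.4, 0], [0, 0, 0], 0.3]
    - [[0, 0, 0], [0, 0, 0], 0.3]

```text
clock: 70.35
eef_pos: [509.2, -309.1, 241.9]
ee_rot: [-2.223, -2.22, -0.0]
contact_force: [1.0, 0.6, 0.8]
opening: 55.6
gripper_force: 0.0
```

Run:
```python
from h import *
t=snap('top','t6'); sc=snap('scene','s6'); f=lambda c:cv2.cvtColor(c['image'],cv2.COLOR_RGB2BGR)
a0=f(load('top0'))[100:260,150:370]; a=f(t)[100:260,150:370]
m=f(load('scene0'))[150:280,130:280]; b=f(sc)[150:280,130:280]; e=f(sc)[255:320,310:400]
out=np.zeros((600,800,3),np.uint8); z=lambda x,w,h:cv2.resize(x,(w,h),interpolation=2)
out[:290,:400]=z(a0,400,290); out[300:590,:400]=z(a,400,290); out[:290,410:745]=z(m,335,290); out[300:590,410:745]=z(b,335,290)
cv2.imwrite('pics/o6.png',out)
# shift of the tops between first and last top view
for n,(x,y) in dict(bottle=(338,154),jar=(303,158),vase=(268,157),tape=(260,131),candle=(265,224),mouse=(337,223)).items():
    r=13; T=f(load('top0'))[y-r:y+r,x-r:x+r]; S=f(t)[y-r-8:y+r+8,x-r-8:x+r+8]
    _,v,_,l=cv2.minMaxLoc(cv2.matchTemplate(S,T,cv2.TM_CCOEFF_NORMED)); print(n,round(v,3),np.array(l)-8)
```

```text
bottle 0.955 [0 1]
jar 0.832 [-1  0]
vase 0.949 [0 0]
tape 1.0 [0 0]
candle 1.0 [0 0]
mouse 1.0 [0 0]
```

View pics/o6.png

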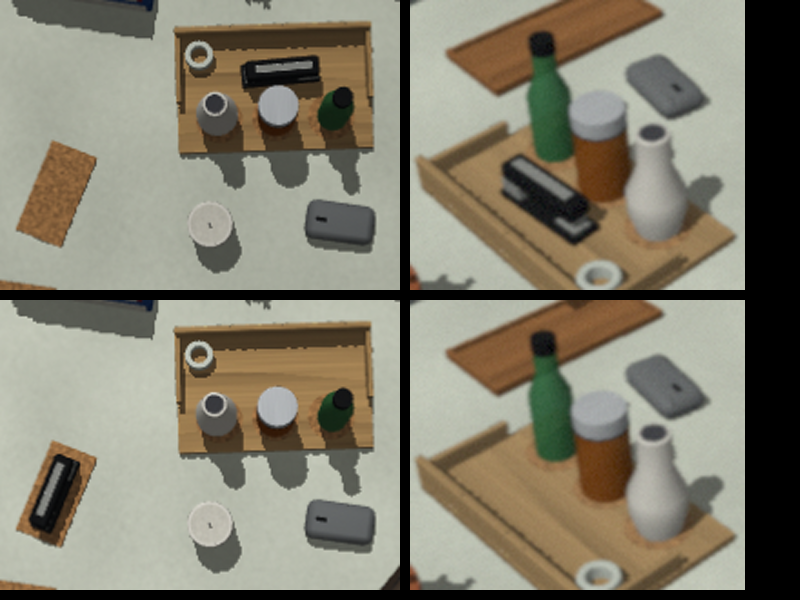

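The last views (bottom) match the first (top): vase (215,410), jar (277,408) and bottle (337,408) are back on their spots to within 1 px (about 3 mm). The stapler lies along the mat at (54,492). The tape, candle and mouse have not moved.

```bash
python3 -c "from h import *; print(manip.sign_off())"
```

```text
the job is handed in; nothing more can be done
None
```

The job is handed in with no verdict returned: stapler right way up and centred along the small cork mat, bottle, vase and jar upright within about 3 mm of their starting spots, and tape roll, candle and mouse unmoved.

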